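# Open the double doors of the spice cupboard

### The job

Open both doors of the small green spice cupboard wide, about square to its front. The right-hand door carries the wooden strip that laps over the other and is held shut by a ball catch, so open it first, then free the left-hand door; do not force the left one against the strip. Leave the two small cups that stand on the worktop where they are.

Things in the scene. Friction and masses are not known exactly. Their poses are not given: they have to be found in the camera images.
- spice_cupboard: Small glazed cupboard, fixed: green sides and two doors, brown wooden top and base, 270 mm wide, 140 deep, 150 high (top board 282 wide). Origin: centre of its underside. x points to its back, y to its left seen from the robot, z up. The doors (121 wide, 112 high) are in the front plane, x = -70 mm, clear of the worktop; the top board's front edge is at x = -75 mm.
- right_leaf_post (a point): Upright round brass post to pull the right door by: 14 mm thick, standing free from z = 110 to 167 mm (17 mm above the top board). The point is on its axis at z = 155 mm; shut it stands at x = -106, y = -45 mm of the cupboard. Axis 36 mm out from the door's face and 78 mm along the door from its hinge; a 10 mm neck at z = 117 mm joins it to the door.
- left_leaf_post (a point): The same post on the left door, the mirror image: shut it stands at x = -106, y = +45 mm of the cupboard.
- right_leaf (a joint): Angle of the right door, rad: 0 shut, up to 1.75 as it swings out (counterclockwise from above). Vertical hinge at x = -70, y = -123 mm of the cupboard. Starts shut in a ball catch: about 6 N at the post over the first 10 mm frees it, then under 1 N; it stays where it is left. The brown strip on its free edge laps 11 mm over the front of the left door.
- left_leaf (a joint): Angle of the left door, rad: 0 shut, up to 1.75 as it swings out (clockwise from above). Vertical hinge at x = -70, y = +123 mm of the cupboard. Starts shut; no catch of its own, but blocked by the right door's strip until that door is open; then it swings under 1 N and stays where it is left.
- cream_cup: Small loose cream cup with a handle, 59 x 83 x 55 mm, standing on the worktop beside the cupboard; origin at the centre of its underside. To be left alone.
- diamond_cup: Small loose cup with green and black diamonds and a handle, 60 x 83 x 52 mm, standing on the worktop beside the cupboard; origin at the centre of its underside. To be left alone.

How it is judged:
By the outcome, as a careful person would: the job done as asked, in the order asked, and still so for the second after the job is handed in, with the robot touching nothing.
It also fails if it takes over 53 s, if anything falls off the work surface, if the arm or the gripper's body presses on something with over 40 N, if the wrist force passes 120 N, or if a joint passes its speed limit or range.

### The arm

A 6-joint arm with a two-finger parallel gripper is mounted at the origin on a cart in front of the work surface, level with it; the furniture and walls round the work are solid. World frame = base frame: x ahead of the robot, y to its left, z up, the work surface at z = 0. Lengths are in m, angles in rad, forces in N, time in s.
With the tool pointing down it reaches from about 0.375 to 0.9 m from the base axis. Payload 3.1 kg.
Tool frame: the origin (TCP) lies midway between the tips of the shut fingers; the grasp point (between the pads) lies 19 mm behind it; z points along the fingers, y is the direction in which the jaws open and shut (so a half turn about z gives the same grasp; the last joint's range is limited). The gripper opens to 87 mm and grips with 3 to 60 N. Pads are 19 mm wide; open, the fingers measure 117 mm over their backs; the gripper's body (75 mm by 190 mm) begins 51 mm behind the grasp point.
Start: joints at [0.996, 0.527, 1.433, -0, 1.181, -0.178], TCP at [0.242, 0.576, 0.223] pointing down, gripper open.
Joint ranges: [-3.08, 3.08], [-0.75, 2.2], [0.22, 2.44], [-1.43, 4.57], [0, 2.65], [-2.85, 2.85]. Speed limits (rad/s): [2.79, 2.79, 3.14, 3.14, 3.14, 3.14].

### API

Orientations are given as a unit quaternion [x, y, z, w].
In Python, from cell import robot gives the robot as it stands. The module is installed in compiled form; this text tells all that it offers.
- The arm moves only by the tool jog_arm, never from a script. Its argument "targets" is a list of rows, each a list of 4 numbers: the shift along the tool's x, y, z scaled (see below), then the turn about the tool's z scaled (see below). In form: [[dx, dy, dz, yaw], ...]. A call has 1 to 20 rows; each row shifts and turns the commanded pose from where the row before left it, along the tool's axes as they then stand; what a row does not reach is not made up. The controller multiplies each number of a shift by 0.1 m and each number of a turn by 90 degrees. A row lasts 1/12 s, in which the tool goes at most 41.7 mm and 7.16 degrees, less where a joint would pass 70% of its speed; a pose out of reach is approached as far as the arm can. A call with a number of a shift or a turn outside -1 to 1 is refused whole. A call with a gripper value outside its range is refused whole. "claw" is the opening, from -1 (shut) to 1 (fully open), set as the call begins (left out, the last holds). The fingers move at their own pace and stop on an object; "newtons" is the grip in N (left out, the last holds). Time passes only in rows, so rows that do not move let the fingers close. It gives the time, the measured TCP pose, the force and the opening at its end, in the units of the state.
- robot.read_state(): the state, without advancing time (a new reading comes with each control period).
- robot.snapshot(name): name is "scene" or "top" or "wrist"; returns a dict with "pixels" (420x560x3 uint8, blue, green, red), "vertical_fov" (degrees; the focal length in pixels is half the picture's height over the tangent of half this angle, whatever the lens; pixels are square), "cx", "cy" (the principal point, pixels), "origin" and "attitude" of the camera in the world. Camera axes: x right, y down, z forward; pixel columns grow to the right and rows downward; lengths in m; the calibration is good to about 2 mm. A picture is of the moment at which its call begins. There is no depth.
- robot.sign_off(): hands the job in, once; it reports no verdict.
Trained networks look in a picture, given as the dict that the camera call returned (one of the last four; its "shot" number tells which), for a name from the list of things; names that differ only in an ending like _2 or _b are one class to them, and where a whole thing is asked for, a point or a joint stands for the part that bears it (a point fixed in the world has none). Each returns a list of dicts, best first, with "score" (0 to 1); they miss things now and then, are a little off and sometimes report something else, mostly with a low value. They report only what shows in the picture. A call takes as long as a camera call.
- robot.regions_of(picture, label): "mask" (420x560 bool, what is visible of it).
- robot.place_of(picture, label): "point" ([x, y, z] in m, in world coordinates, good to about 4 mm: a listed point, or the origin of a listed thing).
The state is a dict: "clock": time; "qpos": joint angles; "qd": joint speeds; "joint_torque": joint torques, N m; "tcp_pos": TCP position; "orientation": TCP orientation; "force": force on the tool from outside, world axes, zero at the start; "wrist_torque": the same for the moment, N m; "grip_width": finger opening in m.
Only numpy, scipy, OpenCV 4.12 (cv2) and the standard library are available. Lean on these libraries where they do the work, as an engineer would, in place of code of your own. Each camera call takes 0.05 s, during which the arm holds its last target. There are 200 camera calls.

## Working session

There is one attempt and no reset: what is moved stays moved. The work goes in short steps, Python scripts to look and compute and a tool call to move; the robot and the scene stay as the last step left them, time stands still between calls to the robot, and variables do not carry over. Pictures are saved under pics/ and viewed, about 8 in all and at most 12, crops included, and the job is handed in when it is done.

Besides the shell and the picture viewer there is one more tool, called after "Call:" by a JSON object that holds its "api" and its "payload". jog_arm: Moves the arm, as the interface text tells. Its arguments: {"type":"object","properties":{"targets":{"type":"array","items":{"type":"array","items":{"type":"number","minimum":-1,"maximum":1}}},"claw":{"type":"number"},"newtons":{"type":"number"}},"required":["targets"]}

```bash
mkdir -p pics
python3 - <<'E'
from cell import robot
import cv2,numpy as np
s=robot.read_state();print({k:np.round(v,3) for k,v in s.items()})
ims=[]
for c in("scene","top"):
    p=robot.snapshot(c);ims.append(p["pixels"]);print(c,np.round(p["origin"],3))
    for l in("spice_cupboard","right_leaf_post","left_leaf_post","cream_cup","diamond_cup"):
        print(l,[(round(d["score"],2),np.round(d["point"],4)) for d in robot.place_of(p,l)][:2])
cv2.imwrite("pics/a.png",ims[0]);cv2.imwrite("pics/b.png",ims[1])
E
```

```text
{'clock': np.float64(0.0), 'qpos': array([ 0.995,  0.528,  1.434, -0.   ,  1.181, -0.178]), 'qd': array([ 0.001, -0.001,  0.   ,  0.001, -0.002,  0.   ]), 'joint_torque': array([ -0.   , -44.004, -17.659,   0.063,   0.058,  -0.   ]), 'tcp_pos': array([0.241, 0.576, 0.222]), 'orientation': array([ 0.197,  0.98 , -0.001, -0.   ]), 'force': array([0.335, 0.277, 0.348]), 'wrist_torque': array([-0.004,  0.004, -0.036]), 'grip_width': np.float64(0.087)}
scene [-0.479 -0.853  0.928]
spice_cupboard [(0.88, array([ 0.593 ,  0.1951, -0.001 ]))]
right_leaf_post [(0.83, array([0.5032, 0.1161, 0.1501]))]
left_leaf_post [(0.65, array([0.4787, 0.1991, 0.1517]))]
cream_cup [(0.57, array([ 4.37e-01,  5.09e-01, -3.00e-04]))]
diamond_cup []
top [0.405 0.155 1.638]
spice_cupboard [(0.89, array([ 0.5913,  0.1888, -0.0043]))]
right_leaf_post [(0.42, array([0.5066, 0.1157, 0.1484]))]
left_leaf_post [(0.51, array([0.4762, 0.2002, 0.1482]))]
cream_cup [(0.75, array([0.4405, 0.5075, 0.0016]))]
diamond_cup [(0.57, array([ 0.5877, -0.2433, -0.0024]))]
```

View pics/a.png

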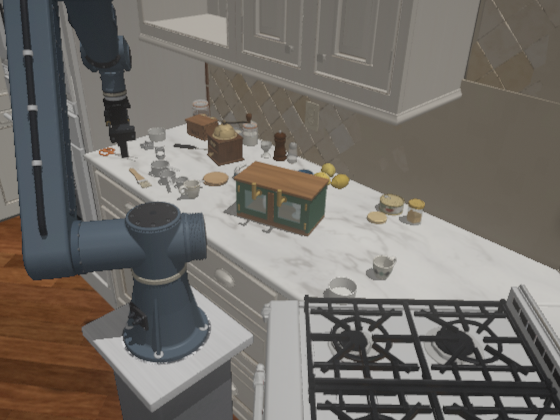

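View pics/b.png

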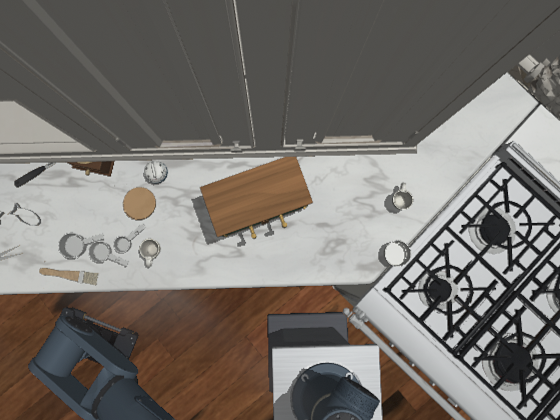

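The scene view shows the cupboard at about (282,197) px with brass posts on the robot side. The top view shows the board at about (256,195) px with the two posts at about (253,231) and (283,220). The cupboard is yawed by about 19°. I'll fit it more exactly.

```bash
cat > h.py <<'E'
from cell import robot
import cv2,numpy as np
def proj(p,X):
    R=np.array(p["attitude"]); 
    if R.size==4:
        from scipy.spatial.transform import Rotation as Ro; R=Ro.from_quat(R).as_matrix()
    R=R.reshape(3,3); f=p["pixels"].shape[0]/2/np.tan(np.radians(p["vertical_fov"])/2)
    c=(np.atleast_2d(X)-p["origin"])@R
    return c[:,:2]/c[:,2:]*f+[p["cx"],p["cy"]]
def unproj(p,uv,z):
    from scipy.spatial.transform import Rotation as Ro
    R=np.array(p["attitude"]); R=Ro.from_quat(R).as_matrix() if R.size==4 else R.reshape(3,3)
    f=p["pixels"].shape[0]/2/np.tan(np.radians(p["vertical_fov"])/2)
    d=np.c_[(np.atleast_2d(uv)-[p["cx"],p["cy"]])/f,np.ones(len(np.atleast_2d(uv)))]@R.T
    return p["origin"]+d*((z-p["origin"][2])/d[:,2:])
E
python3 - <<'E'
from h import *
p=robot.snapshot("top");print(p["attitude"],p["cx"],p["cy"],p["vertical_fov"])
hsv=cv2.cvtColor(p["pixels"],cv2.COLOR_BGR2HSV)
r=hsv[190,255];print(r)
m=((abs(hsv[...,0].astype(int)-int(r[0]))<8)&(hsv[...,1]>80)).astype(np.uint8)
m[:150]=0;m[245:]=0;m[:,:195]=0;m[:,320:]=0
m=cv2.morphologyEx(m,cv2.MORPH_OPEN,np.ones((9,9)))
c=max(cv2.findContours(m,0,1)[0],key=cv2.contourArea).reshape(-1,2)
w=unproj(p,c,.150)[:,:2].astype(np.float32)
rc=cv2.minAreaRect(w);print(rc);print(cv2.boxPoints(rc))
for s in(.4,.5,.6):print(s,unproj(p,[[255,150]],s))
E
```

```text
[-0.69682441  0.71567828 -0.03808469  0.02810509] 277.71217566727097 211.2211047804711 42.442371025637556
[ 14 125 137]
((0.5889679193496704, 0.19003646075725555), (0.15337514877319336, 0.2798539400100708), 18.306640625)
[[0.47221017 0.29879382]
 [0.56011295 0.03310357]
 [0.70572567 0.0812791 ]
 [0.6178229  0.34696937]]
0.4 [[0.66548459 0.18441407 0.4       ]]
0.5 [[0.6444673  0.18200983 0.5       ]]
0.6 [[0.62345001 0.17960559 0.6       ]]
```

Call:
{"api": "jog_arm", "payload": {"targets": [[-0.26,-0.2,-0.015,0],[-0.26,-0.2,-0.015,0],[-0.26,-0.2,-0.015,0],[-0.26,-0.2,-0.015,0],[-0.26,-0.2,-0.015,0],[-0.26,-0.2,-0.015,0],[-0.26,-0.2,-0.015,0],[-0.26,-0.2,-0.015,0],[-0.26,-0.2,-0.015,0],[-0.26,-0.2,-0.015,0],[-0.26,-0.2,-0.015,0],[-0.26,-0.2,-0.015,0],[-0.26,-0.2,-0.015,0],[-0.26,-0.2,-0.015,0],[-0.26,-0.2,-0.015,0],[-0.26,-0.2,-0.015,0]], "claw": 1}}

```text
clock: 1.98
tcp_pos: [0.5022, 0.119, 0.2469]
orientation: [0.197, 0.98, 0.0, 0.0]
force: [0.3, 1.1, -1.1]
grip_width: 0.0872
```

Call:
{"api": "jog_arm", "payload": {"targets": [[0,0,0,0.077],[0,0,0,0.077],[0,0,0,0.077],[0,0,0,0.077],[0,0,0,0.077],[0,0,0,0.077],[0,0,0,0.077],[0,0,0,0.077],[0,0,0,0.077],[0,0,0,0.077],[0,0,0,0.077],[0,0,0,0.077],[0,0,0,0.077],[0,0,0,0.077],[0,0,0,0.077],[0,0,0,0.077],[0,0,0,0.077],[0,0,0,0.077],[0,0,0,0.077],[0,0,0,0.077]]}}

```text
clock: 3.65
tcp_pos: [0.5016, 0.1205, 0.2467]
orientation: [0.987, 0.159, 0.0, 0.0]
force: [-0.8, 0.1, -0.3]
grip_width: 0.0871
```

```bash
cat >> h.py <<'E'
from scipy.spatial.transform import Rotation as Ro
def to(X,tx=None):
    "tool-frame shift in 0.1 m units to world X; yaw units to bring tool x to tx deg"
    s=robot.read_state();R=Ro.from_quat(s["orientation"]).as_matrix()
    a=np.degrees(np.arctan2(R[1,0],R[0,0]))
    print("t",round(float(s["clock"]),2),"tcp",np.round(s["tcp_pos"],4),"toolx",round(a,2),"q",np.round(s["qpos"],2),"F",np.round(s["force"],1),"w",round(float(s["grip_width"]),4))
    if X is not None: print("shift",np.round(R.T@(np.array(X)-s["tcp_pos"])*10,3))
    if tx is not None: print("yaw",round(-((tx-a+180)%360-180)/90,4))
E
python3 - <<'E'
from h import *
to([.5045,.1155,.245],18.3)
p=robot.snapshot("wrist")
for l in("spice_cupboard","right_leaf_post","left_leaf_post"):
    print(l,[(round(d["score"],2),np.round(d["point"],4)) for d in robot.place_of(p,l)][:2])
print(proj(p,[[.5045,.1155,.167],[.4765,.1997,.167]]))
im=p["pixels"].copy()
for u in proj(p,[[.5045,.1155,.167],[.4765,.1997,.167]]):cv2.circle(im,tuple(int(v) for v in u),4,(0,0,255),1)
cv2.imwrite("pics/c.png",im)
E
```

```text
t 3.65 tcp [0.5016 0.1205 0.2467] toolx 18.32 q [0.02 0.35 1.67 0.   1.12 1.27] F [-0.8  0.1 -0.3] w 0.0871
shift [0.012 0.057 0.017]
yaw 0.0002
spice_cupboard [(0.72, array([0.5929, 0.1906, 0.0029]))]
right_leaf_post [(0.87, array([0.5056, 0.1186, 0.1566]))]
left_leaf_post [(0.83, array([0.4786, 0.1992, 0.1564]))]
[[283.78226744 219.73196582]
 [160.93410177 219.91198552]]
```

View pics/c.png

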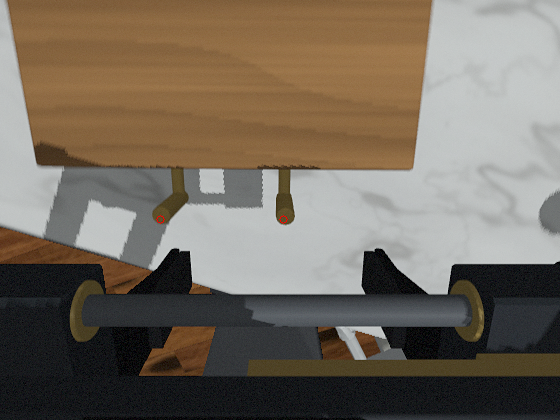

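The wrist view shows the post tops at about (286,218) and (161,218) px, within 2 px of my predicted marks. Next I lower onto the right post and grip it.

Call:
{"api": "jog_arm", "payload": {"targets": [[0.013,0.067,0,0],[0,0,0,0],[0,0,0.2,0],[0,0,0.2,0],[0,0,0.2,0],[0,0,0.2,0],[0,0,0.2,0],[0,0,0.13,0],[0,0,0,0],[0,0,0,0]]}}

```text
clock: 4.68
tcp_pos: [0.5047, 0.1144, 0.1331]
orientation: [0.987, 0.162, -0.001, -0.0]
force: [0.2, 0.7, -0.3]
grip_width: 0.0871
```

Call:
{"api": "jog_arm", "payload": {"targets": [[0,0,0,0],[0,0,0,0],[0,0,0,0],[0,0,0,0],[0,0,0,0],[0,0,0,0],[0,0,0,0],[0,0,0,0]], "claw": -1, "newtons": 25}}

```text
clock: 5.35
tcp_pos: [0.5049, 0.1146, 0.1336]
orientation: [0.987, 0.162, 0.0, 0.0]
force: [-0.1, 0.3, 0.3]
grip_width: 0.0418
```

Run:
```python
from h import *
to([.505,.1145,.134],18.3)
e1=np.array([np.cos(np.radians(18.3)),np.sin(np.radians(18.3))]);e2=np.array([-e1[1],e1[0]])
P=robot.read_state()["tcp_pos"][:2]; H=P+.036*e1-.078*e2
# chord step for n rows of 90deg total, in tool frame at start of row: tool x=e1, tool y=-e2
for n in(30,36):
    t=np.pi/2/n; r=np.array([-.036,.078]); c=np.array([np.cos(t)*r[0]-np.sin(t)*r[1],np.sin(t)*r[0]+np.cos(t)*r[1]])-r
    print(n,"row",np.round([c[0]*10,-c[1]*10,0,-1/n],4))
print(H)
```

```text
t 5.35 tcp [0.5049 0.1146 0.1336] toolx 18.67 q [ 0.01  0.52  1.79 -0.    0.84  1.25] F [-0.1  0.3  0.3] w 0.0418
shift [ 0.001  0.001 -0.004]
yaw 0.0041
30 row [-0.0403  0.0199  0.     -0.0333]
36 row [-0.0337  0.0164  0.     -0.0278]
[0.56353126 0.0518531 ]
```

Call:
{"api": "jog_arm", "payload": {"targets": [[0,0,0,0],[0,0,0,0],[0,0,0,0],[0,0,0,0],[0,0,0,0],[0,0,0,0],[0,0,0,0],[0,0,0,0]]}}

```text
clock: 6.02
tcp_pos: [0.5045, 0.1149, 0.1335]
orientation: [0.987, 0.162, -0.0, -0.0]
force: [-1.9, 2.6, 0.5]
grip_width: 0.0134
```

Call:
{"api": "jog_arm", "payload": {"targets": [[-0.04,0.02,0,-0.0333],[-0.04,0.02,0,-0.0333],[-0.04,0.02,0,-0.0333],[-0.04,0.02,0,-0.0333],[-0.04,0.02,0,-0.0333],[-0.04,0.02,0,-0.0333],[-0.04,0.02,0,-0.0333],[-0.04,0.02,0,-0.0333]]}}

```text
clock: 6.68
tcp_pos: [0.4844, 0.0851, 0.1335]
orientation: [0.931, 0.365, -0.0, -0.0]
force: [-1.3, 2.0, -0.5]
grip_width: 0.0133
```

Call:
{"api": "jog_arm", "payload": {"targets": [[-0.04,0.02,0,-0.0333],[-0.04,0.02,0,-0.0333],[-0.04,0.02,0,-0.0333],[-0.04,0.02,0,-0.0333],[-0.04,0.02,0,-0.0333],[-0.04,0.02,0,-0.0333],[-0.04,0.02,0,-0.0333],[-0.04,0.02,0,-0.0333],[-0.04,0.02,0,-0.0333],[-0.04,0.02,0,-0.0333],[-0.04,0.02,0,-0.0333],[-0.04,0.02,0,-0.0333]]}}

```text
clock: 7.68
tcp_pos: [0.4806, 0.0321, 0.1335]
orientation: [0.773, 0.634, -0.0, -0.0]
force: [0.0, 0.6, -1.1]
grip_width: 0.0129
```

Call:
{"api": "jog_arm", "payload": {"targets": [[-0.04,0.02,0,-0.0333],[-0.04,0.02,0,-0.0333],[-0.04,0.02,0,-0.0333],[-0.04,0.02,0,-0.0333],[-0.04,0.02,0,-0.0333],[-0.04,0.02,0,-0.0333],[-0.04,0.02,0,-0.0333],[-0.04,0.02,0,-0.0333],[-0.04,0.02,0,-0.0333],[-0.04,0.02,0,-0.0333],[0,0,0,0],[0,0,0,0]]}}

```text
clock: 8.68
tcp_pos: [0.502, -0.0069, 0.1335]
orientation: [0.584, 0.812, -0.0, 0.0]
force: [-1.4, -2.2, 0.5]
grip_width: 0.0133
```

Run:
```python
from h import *
to(None)
s=robot.read_state()
def ang(P,H,r0):
    d=P[:2]-H; return np.degrees(np.arctan2(d[1],d[0])-np.arctan2(*(r0[::-1])))
e1=np.array([np.cos(np.radians(18.3)),np.sin(np.radians(18.3))]);e2=np.array([-e1[1],e1[0]])
H=np.array([.505,.1145])+.036*e1-.078*e2
print("door angle",ang(s["tcp_pos"],H,-.036*e1+.078*e2)%360)
```

```text
t 8.68 tcp [ 0.502  -0.0069  0.1335] toolx 108.51 q [-0.24  0.5   1.82 -0.    0.82 -0.56] F [-1.4 -2.2  0.5] w 0.0133
door angle 90.4870535768228
```

Call:
{"api": "jog_arm", "payload": {"targets": [[0,0,0,0],[0,0,0,0],[0,0,0,0],[0,0,0,0],[0,0,0,0],[0,0,0,0],[0,0,0,0],[0,0,0,0],[0,0,-0.2,0],[0,0,-0.3,0],[0,0,-0.3,0],[0,0,-0.3,0]], "claw": 1}}

```text
clock: 9.68
tcp_pos: [0.5017, -0.0061, 0.2445]
orientation: [0.584, 0.812, -0.0, -0.001]
force: [0.7, 0.3, -0.7]
grip_width: 0.0833
```

Call:
{"api": "jog_arm", "payload": {"targets": [[0,0,0,-0.0715],[0,0,0,-0.0715],[0,0,0,-0.0715],[0,0,0,-0.0715],[0,0,0,-0.0715],[0,0,0,-0.0715],[0,0,0,-0.0715],[0,0,0,-0.0715],[0,0,0,-0.0715],[0,0,0,-0.0715],[0,0,0,-0.0715],[0,0,0,-0.0715],[0,0,0,-0.0715],[0,0,0,-0.0715],[0,0,0,0]]}}

```text
clock: 10.93
tcp_pos: [0.502, -0.0061, 0.2435]
orientation: [-0.163, 0.987, 0.0, -0.0]
force: [-0.1, -0.1, 0.4]
grip_width: 0.0869
```

Run:
```python
from h import *
p=robot.snapshot("top")
for l in("right_leaf_post","left_leaf_post"):
    print(l,[(round(d["score"],2),np.round(d["point"],4)) for d in robot.place_of(p,l)][:2])
cv2.imwrite("pics/d.png",p["pixels"])
to([.4765,.1993,.245],198.3)
```

```text
right_leaf_post []
left_leaf_post [(0.57, array([0.4769, 0.1987, 0.1524]))]
t 11.08 tcp [ 0.502  -0.0062  0.2435] toolx -161.49 q [-0.24  0.34  1.71  0.    1.1  -2.13] F [-0.7 -1.3 -0.3] w 0.0872
shift [-0.41   2.029 -0.014]
yaw 0.0024
```

View pics/d.png

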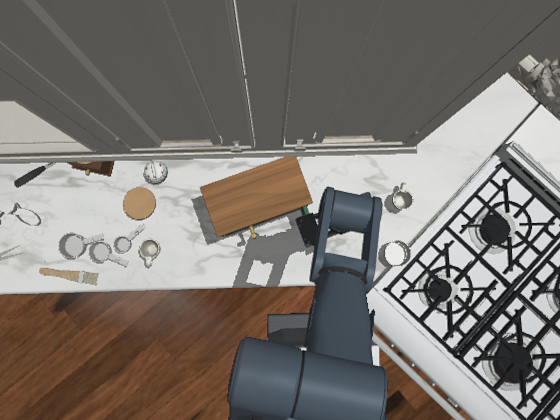

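The right door stands out from the front at about (305,212) px, partly under the arm. The left post is still shut at about (253,232) px. Now the left door.

Call:
{"api": "jog_arm", "payload": {"targets": [[-0.051,0.254,0,0],[-0.051,0.254,0,0],[-0.051,0.254,0,0],[-0.051,0.254,0,0],[-0.051,0.254,0,0],[-0.051,0.254,0,0],[-0.051,0.254,0,0],[-0.051,0.254,0,0],[0,0,0,0],[0,0,0,0],[0,0,0,0]]}}

```text
clock: 12.0
tcp_pos: [0.4757, 0.1991, 0.2435]
orientation: [-0.162, 0.987, -0.0, -0.0]
force: [0.2, -0.5, 0.8]
grip_width: 0.0868
```

Run:
```python
from h import *
to([.4765,.1993,.134],198.3)
p=robot.snapshot("wrist")
for l in("left_leaf_post",):
    print(l,[(round(d["score"],2),np.round(d["point"],4)) for d in robot.place_of(p,l)][:2])
im=p["pixels"].copy()
for u in proj(p,[[.4765,.1993,.167]]):cv2.circle(im,tuple(int(v) for v in u),4,(0,0,255),1)
cv2.imwrite("pics/e.png",im)
```

```text
t 12.0 tcp [0.4757 0.1991 0.2435] toolx -161.36 q [ 0.18  0.35  1.68 -0.    1.11 -1.72] F [ 0.2 -0.5  0.8] w 0.0868
shift [-0.009 -0.     1.095]
yaw 0.0038
left_leaf_post [(0.79, array([0.4767, 0.2009, 0.1569]))]
```

View pics/e.png

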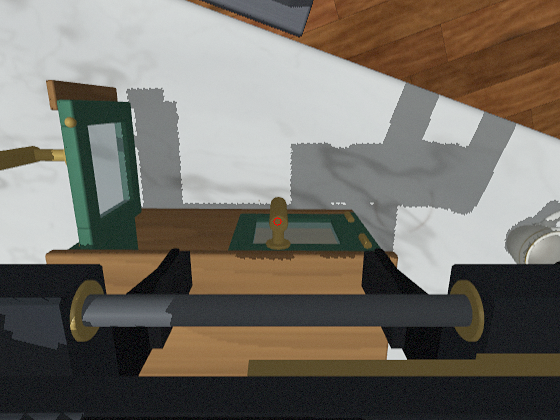

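Run:
```python
from h import *
p=robot.snapshot("wrist");print(p["origin"],p["attitude"])
q=proj(p,[[.4765,.1993,.167],[.4765,.1993,.110]]);print(q)
im=cv2.resize(p["pixels"][180:270,220:340],None,fx=6,fy=6,interpolation=cv2.INTER_CUBIC)
for u in q:cv2.circle(im,tuple(int(v) for v in (u-[220,180])*6),5,(0,0,255),1)
cv2.imwrite("pics/f.png",im)
```

```text
[0.4026614  0.17342384 0.40473005] [0.57777909 0.80340879 0.11672853 0.08414331]
[[278.05535304 221.39446609]
 [277.79648976 200.88019292]]
```

View pics/f.png

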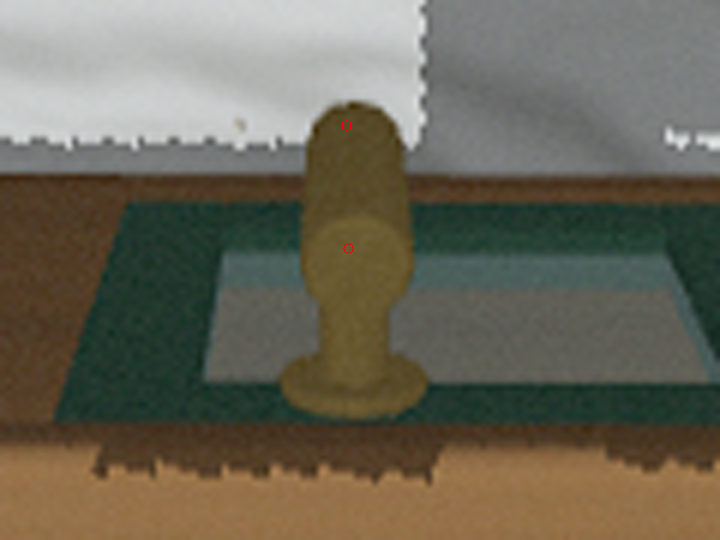

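The axis matches within 3 px (top disc at about (280,225) px, and I predicted (278,221)). I'll lower with a 1–2 mm trim and grip.

Call:
{"api": "jog_arm", "payload": {"targets": [[-0.022,0.01,0,0],[0,0,0.2,0],[0,0,0.2,0],[0,0,0.2,0],[0,0,0.2,0],[0,0,0.2,0],[0,0,0.1,0],[0,0,0,0],[0,0,0,0]]}}

```text
clock: 12.9
tcp_pos: [0.4778, 0.2007, 0.1335]
orientation: [-0.162, 0.987, -0.0, -0.0]
force: [-0.1, -0.3, 0.0]
grip_width: 0.0874
```

Call:
{"api": "jog_arm", "payload": {"targets": [[0,0,0,0],[0,0,0,0],[0,0,0,0],[0,0,0,0],[0,0,0,0],[0,0,0,0],[0,0,0,0],[0,0,0,0],[0,0,0,0],[0,0,0,0],[0,0,0,0],[0,0,0,0],[0,0,0,0],[0,0,0,0],[0,0,0,0]], "claw": -1, "newtons": 25}}

```text
clock: 14.15
tcp_pos: [0.4775, 0.201, 0.1335]
orientation: [-0.162, 0.987, -0.0, -0.0]
force: [0.5, -1.2, -0.6]
grip_width: 0.0133
```

Call:
{"api": "jog_arm", "payload": {"targets": [[0.04,0.02,0,0.0333],[0.04,0.02,0,0.0333],[0.04,0.02,0,0.0333],[0.04,0.02,0,0.0333],[0.04,0.02,0,0.0333],[0.04,0.02,0,0.0333],[0.04,0.02,0,0.0333],[0.04,0.02,0,0.0333]]}}

```text
clock: 14.82
tcp_pos: [0.4438, 0.2122, 0.1335]
orientation: [0.048, 0.999, -0.0, 0.0]
force: [0.4, -0.2, -1.2]
grip_width: 0.0134
```

Call:
{"api": "jog_arm", "payload": {"targets": [[0.04,0.02,0,0.0333],[0.04,0.02,0,0.0333],[0.04,0.02,0,0.0333],[0.04,0.02,0,0.0333],[0.04,0.02,0,0.0333],[0.04,0.02,0,0.0333],[0.04,0.02,0,0.0333],[0.04,0.02,0,0.0333],[0.04,0.02,0,0.0333],[0.04,0.02,0,0.0333],[0.04,0.02,0,0.0333],[0.04,0.02,0,0.0333]]}}

```text
clock: 15.82
tcp_pos: [0.4086, 0.2518, 0.1335]
orientation: [0.354, 0.935, -0.0, 0.0]
force: [1.0, 0.0, -1.5]
grip_width: 0.0134
```

Call:
{"api": "jog_arm", "payload": {"targets": [[0.04,0.02,0,0.0333],[0.04,0.02,0,0.0333],[0.04,0.02,0,0.0333],[0.04,0.02,0,0.0333],[0.04,0.02,0,0.0333],[0.04,0.02,0,0.0333],[0.04,0.02,0,0.0333],[0.04,0.02,0,0.0333],[0.04,0.02,0,0.0333],[0.04,0.02,0,0.0333],[0,0,0,0],[0,0,0,0]]}}

```text
clock: 16.82
tcp_pos: [0.4019, 0.2956, 0.1335]
orientation: [0.582, 0.813, 0.0, -0.0]
force: [0.4, 1.5, -0.2]
grip_width: 0.013
```

Call:
{"api": "jog_arm", "payload": {"targets": [[0,0,0,0],[0,0,0,0],[0,0,0,0],[0,0,0,0],[0,0,0,0],[0,0,0,0],[0,0,0,0],[0,0,0,0],[0,0,-0.2,0],[0,0,-0.3,0],[0,0,-0.3,0],[0,0,-0.3,0]], "claw": 1}}

```text
clock: 17.82
tcp_pos: [0.4016, 0.2952, 0.2445]
orientation: [0.582, 0.813, -0.001, -0.0]
force: [0.0, 0.4, 0.0]
grip_width: 0.0834
```

Run:
```python
from h import *
to([.35,.45,.25])
```

```text
t 17.82 tcp [0.4016 0.2952 0.2445] toolx 108.76 q [ 0.41  0.33  1.72 -0.    1.1   0.08] F [0.  0.4 0. ] w 0.0834
shift [ 1.632  0.009 -0.055]
```

Moving away to clear the view, then checking.

Call:
{"api": "jog_arm", "payload": {"targets": [[0.2,0,-0.02,0],[0.2,0,-0.02,0],[0.2,0,-0.02,0],[0.2,0,-0.02,0],[0.2,0,-0.02,0],[0.2,0,-0.02,0],[0.2,0,-0.02,0],[0.2,0,-0.02,0],[0.2,0,-0.02,0],[0.2,0,-0.02,0],[0,0,0,0],[0,0,0,0]]}}

```text
clock: 18.82
tcp_pos: [0.3372, 0.4851, 0.2633]
orientation: [0.582, 0.813, -0.0, 0.0]
force: [0.9, 0.3, 0.0]
grip_width: 0.087
```

Run:
```python
from h import *
to(None)
a=np.radians(18.3);e1=np.array([np.cos(a),np.sin(a)]);e2=np.array([-e1[1],e1[0]])
C=np.array([.5913,.1905])
for c in("scene","top"):
    p=robot.snapshot(c)
    for l in("right_leaf_post","left_leaf_post","cream_cup","diamond_cup"):
        for d in robot.place_of(p,l)[:1]:
            P=d["point"];print(c,l,round(d["score"],2),np.round(P,4),end=" ")
            if "leaf" in l:
                v=P[:2]-C; x,y=v@e1,v@e2; y=-y if l[0]=="r" else y
                print("angle",round(np.degrees(np.arctan2(78,36)+0-np.arctan2(-(y*1e3-123),-(x*1e3+70))),1),end="")
            print()
im=p["pixels"][130:300,120:430];cv2.imwrite("pics/g.png",cv2.resize(im,None,fx=2.5,fy=2.5))
```

```text
t 18.82 tcp [0.3372 0.4851 0.2633] toolx 108.87 q [ 0.77  0.44  1.47 -0.    1.23  0.45] F [0.9 0.3 0. ] w 0.087
scene right_leaf_post 0.68 [ 0.4993 -0.0055  0.1534] angle 88.7
scene left_leaf_post 0.82 [0.4028 0.2925 0.1555] angle 88.5
scene cream_cup 0.66 [0.4381 0.5101 0.0038] 
scene diamond_cup 0.8 [ 5.919e-01 -2.426e-01  5.000e-04] 
top right_leaf_post 0.78 [ 0.5006 -0.0037  0.1483] angle 88.3
top left_leaf_post 0.79 [0.3999 0.2964 0.1474] angle 90.9
top cream_cup 0.59 [ 0.4397  0.5101 -0.0027] 
top diamond_cup 0.93 [ 5.904e-01 -2.409e-01 -4.000e-04]
```

View pics/g.png

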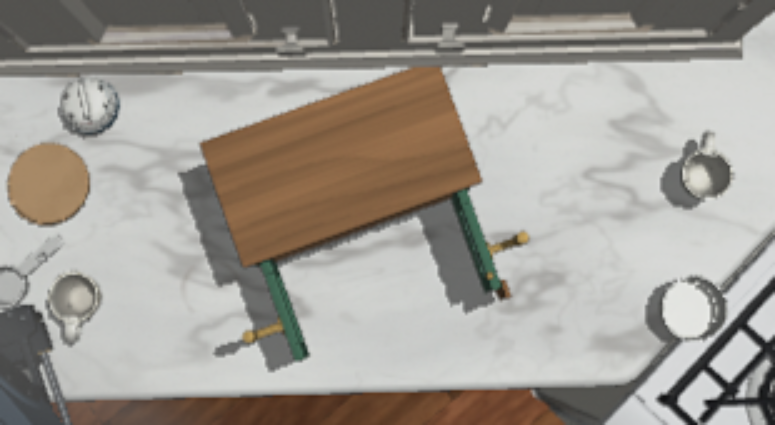

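The crop shows both doors square to the front, at about (475,240) and (285,310) px. Both cups are in place, and the gripper is clear at the far left. I'm handing it in.

```bash
python3 -c "
from cell import robot
print(robot.sign_off())"
```

```text
the job is handed in; nothing more can be done
None
```

Both cupboard doors now stand open, about square to the front. I opened the right-hand door by its post first, then the left. The job took about 19 s on the robot's clock, and the gripper was clear of everything when I handed it in.

- **Door angles:** the final pictures from two cameras put the right door at 88–89° and the left at 88–91°. Tool position gave 90.5° for the right door while it was still gripped; I took no such check for the left.
- **Forces:** the wrist readings at the end of each move stayed under about 4 N.
- **Cups:** both are within about 3 mm of where they were first seen, which is within the measuring error.
- **Checks:** none failed. The right post was not detected in one mid-job picture because the arm hid it, but the later pictures showed it.

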